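# Lock a sewing template on its bed with snap-down caps

### The arm

A 6-joint arm with a two-finger parallel gripper is mounted at the origin on the work surface. World frame = base frame: x ahead of the robot, y to its left, z up, the work surface at z = 0. Lengths are in m, angles in rad, forces in N, time in s.
With the tool pointing down it reaches from about 0.25 to 0.775 m from the base axis. Payload 4 kg.
Tool frame: the origin (TCP) lies on the centre line of the jaws, within the pads' length; the fingertips stand 19 mm ahead of it and the grasp point (between the pads) is the TCP; z points along the fingers, y is the line along which they close (so a half turn about z gives the same grasp; the last joint's range is limited). The gripper opens to 85 mm and grips with 20 to 120 N. Pads are 22 mm wide; open, the fingers measure 114 mm over their backs; the gripper's body (76 mm by 85 mm) begins 54 mm behind the grasp point. The pads swing forward as they close: fully open they stand 13 mm farther back than shut.
Start: joints at [-1.431, 0.087, 1.371, -0, 1.684, -0.103], TCP at [0.132, -0.534, 0.25] pointing down, gripper open.
Joint ranges: [-3.1, 3.1], [-0.76, 2.03], [0.27, 2.55], [-1.08, 4.22], [0.17, 2.65], [-2.57, 2.57]. Speed limits (rad/s): [2.79, 2.79, 3.14, 3.14, 3.14, 3.14].

### API

Orientations are given as a unit quaternion [x, y, z, w].
In Python, from rig import arm gives the robot as it stands.
- The arm moves only by the tool send_rows, never from a script. Its argument "motion" is a list of rows, each a list of 5 numbers: the finger opening in mm, from 0 to 85.4, then the shift along the tool's x, y, z in mm, then the turn about the tool's z in degrees. In form: [[fingers, dx, dy, dz, spin], ...]. A call has 1 to 12 rows; each row shifts and turns the commanded pose from where the row before left it, along the tool's axes as they then stand; what a row does not reach is not made up. A row lasts 1/12 s, in which the tool goes at most 41.7 mm and 7.16 degrees, less where a joint would pass 70% of its speed; a pose out of reach is approached as far as the arm can. A call with a gripper value outside its range is refused whole. The fingers move at their own pace and stop on an object; "force" is the grip in N (left out, the last holds). Time passes only in rows, so rows that do not move let the fingers close. It gives the time, the measured TCP pose, the force, the opening and the grip force at its end, in the units of the state.
- arm.observe(): the state, without advancing time (a new reading comes with each control period).
- arm.grab_frame(name): name is "scene" or "top" or "wrist"; returns a dict with "image" (420x560x3 uint8, blue, green, red), "depth" (420x560 float32, m along the optical axis (not along the pixel's ray), 0 where there is no reading), "K" (3x3 intrinsics, pixels), "rvec" (rotation vector, rad) and "tvec" (3), from world to camera coordinates, as OpenCV has them; the wrist camera has in their place "tool_from_camera" (4x4, takes a point from camera to tool coordinates, whose origin is the TCP and whose axes are the flange's). Camera axes: x right, y down, z forward; pixel columns grow to the right and rows downward; lengths in m; the calibration is good to about 2 mm. The wrist camera is an equidistant fisheye: a pixel r from the principal point sees the ray r / f radians off the axis. A picture is of the moment at which its call begins: read the wrist's pose just before it.
- arm.close_job(): hands the job in; it is judged then, once.
Trained networks look in the newest picture that a camera, given by its name, has taken for a name from the list of things; names that differ only in an ending like _2 or _b are one class to them, and where a whole thing is asked for, a point or a joint stands for the part that bears it (a point fixed in the world has none). Each returns a list of dicts, best first, with "confidence" (0 to 1); they miss things now and then, are a little off and sometimes report something else, mostly with a low value. They report only what shows in the picture. A call takes as long as a camera call.
- arm.masks_of(query, camera): "pixels" (420x560 bool, what is visible of it) and "rect" ([left, top, right, bottom] in pixels, round what is visible of it).
The state is a dict: "time_s": time; "joint_positions": joint angles; "dq": joint speeds; "tau": joint torques, N m; "eef_pos": TCP position; "tool_rot": TCP orientation; "ft_force": force on the tool from outside, world axes, zero at the start; "ft_torque": the same for the moment, N m; "grip_width": opening from 0.0 (shut) to 1.0 (fully open); "grip_force": force on a finger pad.
Only numpy, scipy, OpenCV 4.12 (cv2) and the standard library are available. Lean on these libraries where they do the work, as an engineer would, in place of code of your own. Each camera call takes 0.05 s, during which the arm holds its last target. There are 200 camera calls.

### The job

Lock the yellow sewing template on the steel bed: pull up the hold-down cap that was left down, slide the template under the caps until it is fully home against the fence, then press both caps down until they snap home. Keep the template flat on the bed as you slide it, do not tip or lift it off, and leave the other things on the table where they are.

Things in the scene. Friction and masses are not known exactly. Their poses are not given: they have to be found in the camera images.
- bed: fixed steel plate, 280 mm (x) by 270 mm (y), top 12 mm above the table; origin at table level, mid-width, 150 mm from its near end; x points to the fence (away from the robot), y left. Two blue guides 8 mm high, inner faces at y = +67 and -67 mm, run from x = 65 to 110 mm, with flared mouths before them (from x = 35 mm, about 81 mm off the midline)
- fence (a point): middle of the near face of the fence, on the bed's top: a dark bar across the far end, 150 mm long, 14 mm high; at x = 110 mm in the bed's frame
- template: loose yellow plate, 120 mm (x) by 130 (y) by 8, 0.28 kg, on the bed short of the caps; origin in the centre of its underside, x to the fence. A black push bar, 112 mm along y, 12 thick, 20 high, stands on it along the near edge (x = -60 to -48; top 28 above the underside). Each side has a notch for a prong, x = 16 to 34, 14 deep. Home: origin at bed x = 50, y = 0 mm
- template_edge (a point): middle of the template's far edge, at its underside; touches the fence (x = 110 mm in the bed's frame) when home
- cap_red (a joint): the red cap's slide: 0 = snapped fully down, 0.020 m = snapped fully up; a detent holds it at either end (about 11 N starts it; past the middle it snaps on by itself). Up, the template passes freely under it; down, its prong bars the way or, if the template is home, sits in the notch
- cap_green (a joint): the green cap's slide: 0 = snapped fully down, 0.020 m = snapped fully up; a detent holds it at either end (about 11 N starts it; past the middle it snaps on by itself). Up, the template passes freely under it; down, its prong bars the way or, if the template is home, sits in the notch
- cap_red_top (a point): centre of the flat top of the red cap's knob, moves with the cap; 72.5 mm above the table when down, 92.5 mm when up; the knob's axis is vertical
- cap_green_top (a point): centre of the flat top of the green cap's knob, moves with the cap; 72.5 mm above the table when down, 92.5 mm when up; the knob's axis is vertical
- post_red: fixed foot of the red cap's post; origin on its axis on the bed's top, at bed x = 75 and y = +87 or -87 mm (the two caps' places are swapped at random). The cap on it: red knob 40 mm across, 45 high, on a steel flange 66 mm across, 6 thick; below the flange prongs 10 mm thick, 6 long, 27 mm from the axis on the template side and the far side
- post_green: fixed foot of the green cap's post; origin on its axis on the bed's top, at bed x = 75 and y = +87 or -87 mm (the two caps' places are swapped at random). The cap on it: green knob 40 mm across, 45 high, on a steel flange 66 mm across, 6 thick; below the flange prongs 10 mm thick, 6 long, 27 mm from the axis on the template side and the far side
- cone_black: bystander: black thread cone, 72 mm wide, 166 mm tall; origin in the centre of its underside
- cone_white: bystander: white thread cone, 72 mm wide, 166 mm tall; origin in the centre of its underside
- tape: bystander: yellow tape roll lying flat, 84 mm across, 24 mm high; origin in the centre of its underside
- screwdriver: bystander: screwdriver with red handle, lying flat
- brush: bystander: cleaning brush, lying flat
- buckle: bystander: flat steel webbing buckle, 64 x 60 x 6 mm; origin in the centre of its underside
- oil: bystander: clear oil bottle with red cap, 50 mm wide, 130 mm tall; origin in the centre of its underside

How it is judged:
On the way, in this order (a step that is already met when the one before it is completed fails the run):
1. both caps are up (value of joint each of cap_red, cap_green above 0.016 m), for 0.2 s.
2. the template lies home against the fence, within about 4 mm, with both caps still up (all of step 1 and x of template_edge in the frame of bed between 0.106 and 0.114 m and angle between the x axis of template and the x axis of bed, either way round below 0.04 rad and angle between template's own z axis and vertical below 0.04 rad), for 0.2 s.
At the end, for the whole second after the job is handed in: Both caps are snapped down (within 3 mm of fully down), and the template lies flat and still on the bed, its far edge within 4 mm of the fence and square to it within 0.04 rad (value of joint each of cap_red, cap_green below 0.003 m and x of template_edge in the frame of bed between 0.106 and 0.114 m and angle between the x axis of template and the x axis of bed, either way round below 0.04 rad and angle between template's own z axis and vertical below 0.04 rad and linear speed of template below 0.01 m/s); the robot touches nothing.
It fails at once if the template is tipped (over 0.25 rad) or lifted off the bed (over 25 mm) (angle between template's own z axis and vertical above 0.25 rad or z of template in the frame of bed above 0.037 m).
It fails at once if a bystander is moved more than 40 mm (distance of any of cone_black, cone_white, tape, screwdriver, brush, buckle, oil from where it was at the start of the episode above 0.04 m).
It also fails if it takes over 56 s, if anything falls off the work surface, if the arm or the gripper's body presses on something with over 40 N, if the wrist force passes 120 N, or if a joint passes its speed limit or range.

## Working session

There is one attempt and no reset: what is moved stays moved. The work goes in short steps, Python scripts to look and compute and a tool call to move; the robot and the scene stay as the last step left them, time stands still between calls to the robot, and variables do not carry over. Pictures are saved under pics/ and viewed, at most 10 in all, crops included, and the job is handed in when it is done.

Besides the shell and the picture viewer there is one more tool, called after ">>>" as name([rows], argument=value, ...), one row to a line, values as JSON. send_rows: Moves the arm, as the interface text tells. Its arguments: {"type":"object","properties":{"motion":{"type":"array"},"force":{"type":"number"}},"required":["motion"]}

```bash
ls; mkdir -p pics
cat > h.py <<'E'
import numpy as np, cv2
from rig import arm
def pts(f,mask):
    R=cv2.Rodrigues(np.array(f["rvec"],float))[0];t=np.array(f["tvec"],float).ravel();K=np.array(f["K"])
    v,u=np.nonzero(mask&(f["depth"]>0));d=f["depth"][v,u]
    c=np.c_[(u-K[0,2])/K[0,0]*d,(v-K[1,2])/K[1,1]*d,d]
    return (c-t)@R
E
python3 - <<'E'
from h import *
s=arm.observe();print(s)
for cam in("top","scene"):
    f=arm.grab_frame(cam);cv2.imwrite(f"pics/{cam}0.png",f["image"]);np.savez(f"{cam}0.npz",**{k:f[k] for k in("image","depth","K","rvec","tvec")})
    for q in("bed","template","cap_red","cap_green","post_red","post_green","cone_black","cone_white","tape","screwdriver","brush","buckle","oil"):
        for m in arm.masks_of(q,cam)[:1]:
            p=pts(f,m["pixels"])
            if len(p): print(cam,q,round(m["confidence"],2),m["rect"],np.round(np.median(p,0),3),np.round(np.percentile(p,[2,98],axis=0),3).tolist())
E
```

```text
pics
{'time_s': 0.0, 'joint_positions': array([-1.43109527e+00,  8.79697867e-02,  1.37227928e+00,  2.09095981e-05,
        1.68358052e+00, -1.03098260e-01]), 'dq': array([-0.00183551,  0.00100139, -0.00032224,  0.00074006, -0.00015123,
        0.00120045]), 'tau': array([ 5.28023938e-04, -3.51862907e+01, -3.13270819e+01, -8.01850592e-05,
        1.08323465e-02, -1.18848018e-05]), 'eef_pos': array([ 0.13217041, -0.53341442,  0.24911829]), 'tool_rot': array([ 9.92639345e-01,  1.21102762e-01, -1.00803476e-05, -1.11846579e-03]), 'ft_force': array([-0.45435467, -0.55705096,  0.0658441 ]), 'ft_torque': array([-0.01727229,  0.05180541,  0.0016732 ]), 'grip_force': 0.0, 'grip_width': 1.0015408650500885}
top bed 0.55 [204.5, 157.6, 331.3, 290.5] [0.543 0.04  0.013] [[0.397, -0.119, 0.007], [0.694, 0.172, 0.027]]
top template 0.86 [247.1, 200.3, 309.5, 261.6] [0.515 0.006 0.021] [[0.452, -0.061, 0.016], [0.583, 0.07, 0.042]]
top cap_red 0.94 [278.7, 171.7, 300.1, 196.0] [ 0.646 -0.031  0.032] [[0.622, -0.061, 0.022], [0.68, -0.004, 0.076]]
top cap_green 0.78 [212.5, 189.8, 237.5, 211.4] [0.596
[... 1658 characters left out ...]
0.469, 0.167]]
scene cone_white 0.67 [85.7, 229.4, 127.5, 292.3] [ 0.637 -0.41   0.083] [[0.61, -0.44, 0.003], [0.65, -0.386, 0.168]]
scene tape 0.9 [287.3, 260.0, 321.0, 296.0] [0.742 0.034 0.022] [[0.7, -0.005, 0.002], [0.779, 0.073, 0.028]]
scene screwdriver 0.9 [200.0, 220.1, 227.9, 278.6] [ 0.56  -0.165  0.024] [[0.512, -0.183, 0.015], [0.609, -0.151, 0.029]]
scene brush 0.8 [382.2, 134.0, 411.6, 182.3] [0.422 0.405 0.019] [[0.299, 0.382, 0.001], [0.489, 0.424, 0.024]]
scene buckle 0.89 [336.2, 187.7, 366.7, 212.7] [0.519 0.223 0.006] [[0.482, 0.189, -0.001], [0.556, 0.259, 0.01]]
scene oil 0.71 [398.5, 202.9, 426.3, 248.9] [0.687 0.32  0.076] [[0.662, 0.305, 0.004], [0.7, 0.35, 0.132]]
```

Run:
```python
from h import *
for cam in("top","scene"):
    f=dict(np.load(f"{cam}0.npz"))
    P=np.zeros(f["depth"].shape+(3,));full=f["depth"]>0
    P[full]=pts(f,full)
    def reg(x0,x1,y0,y1,z0,z1): return (P[...,0]>x0)&(P[...,0]<x1)&(P[...,1]>y0)&(P[...,1]<y1)&(P[...,2]>z0)&(P[...,2]<z1)
    for n,b in dict(red=(.6,.7,-.08,.02,.066,.085),green=(.55,.65,.09,.18,.086,.105),bar=(.43,.56,-.09,.1,.034,.05)).items():
        q=P[reg(*b)]
        r=cv2.minAreaRect((q[:,:2]*1000).astype(np.float32)); print(cam,n,len(q),np.round(q.mean(0),4),np.round(q[:,2].max(),4),np.round(np.r_[r[0],r[1],r[2]],1), np.round(cv2.boxPoints(r)).tolist())
    h=f["image"].astype(np.uint8);hsv=cv2.cvtColor(h,cv2.COLOR_BGR2HSV)
    q=P[reg(.42,.6,-.09,.1,.016,.026)&(hsv[...,0]>18)&(hsv[...,0]<35)&(hsv[...,1]>100)]
    r=cv2.minAreaRect((q[:,:2]*1000).astype(np.float32)); print("tmpl",len(q),q.mean(0),r,cv2.boxPoints(r).round().tolist())
a=cv2.imread("pics/top0.png")[130:310,170:370];b=cv2.imread("pics/scene0.png")[130:310,190:390]
cv2.imwrite("pics/ab.png",np.hstack([cv2.resize(i,None,fx=2,fy=2,interpolation=cv2.INTER_CUBIC) for i in(a,b)]))
```

```text
top red 185 [ 0.6513 -0.0329  0.0725] 0.0786 [651.6 -33.1  38.7  37.2  43.2] [[625.0, -33.0], [650.0, -60.0], [678.0, -33.0], [653.0, -6.0]]
top green 194 [0.6006 0.1327 0.0927] 0.0987 [601.2 132.5  38.3  37.8  79. ] [[579.0, 117.0], [616.0, 110.0], [623.0, 148.0], [586.0, 155.0]]
top bar 207 [ 0.4662 -0.0113  0.0402] 0.0476 [466.4 -11.3  12.3 110.8  18.6] [[443.0, 39.0], [478.0, -66.0], [490.0, -62.0], [455.0, 43.0]]
tmpl 1572 [0.5212127  0.00759857 0.0205024 ] ((517.14453125, 5.445152282714844), (118.70494079589844, 129.10726928710938), 18.631561279296875) [[440.0, 48.0], [482.0, -75.0], [594.0, -37.0], [553.0, 86.0]]
scene red 192 [ 0.6525 -0.0333  0.0728] 0.0781 [651.  -32.7  35.9  41.1  77.8] [[627.0, -46.0], [667.0, -55.0], [675.0, -19.0], [635.0, -11.0]]
scene green 175 [0.6025 0.1325 0.093 ] 0.099 [600.1 133.1  38.7  39.5  89.1] [[580.0, 114.0], [620.0, 113.0], [620.0, 152.0], [581.0, 153.0]]
scene bar 191 [ 0.4669 -0.0117  0.0397] 0.0461 [466.  -10.7  16.8 109.6  17.5] [[442.0, 39.0], [474.0, -65.0], [490.0, -60.0], [458.0, 44.0]]
tmpl 1348 [0.52314905 0.00653435 0.02091747] ((517.85986328125, 7.4808807373046875), (121.05937194824219, 132.31773376464844), 18.237218856811523) [[440.0, 51.0], [481.0, -74.0], [596.0, -36.0], [555.0, 89.0]]
```

View pics/ab.png

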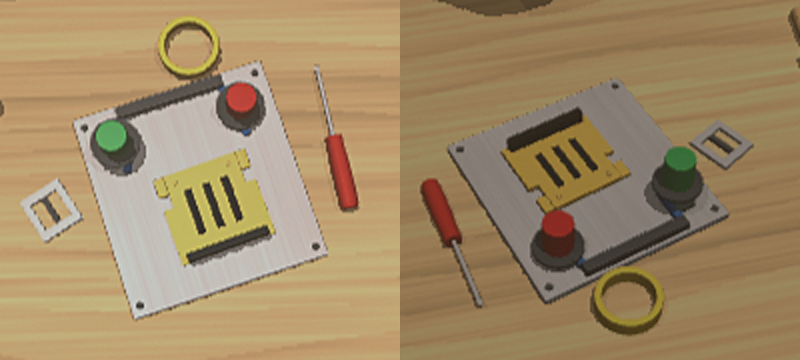

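Red is down at (0.6515, -0.033) and green is up at (0.601, 0.133). That puts the bed yaw at 17°. The template is at bed x≈-42, y≈-10, turned about +1.4°. I'll move over the red knob.

>>> send_rows([
  [85, 31.2, -18, 0, 0],
  [85, 31.2, -18, 0, 0],
  [85, 31.2, -18, 0, 0],
  [85, 31.2, -18, 0, 0],
  [85, 31.2, -18, 0, 0],
  [85, 31.2, -18, 0, 0],
  [85, 31.2, -18, 0, 0],
  [85, 31.2, -18, 0, 0],
  [85, 31.2, -18, 0, 0],
  [85, 31.2, -18, 0, 0],
  [85, 31.2, -18, 0, 0],
  [85, 31.2, -18, 0, 0],
], force=60)

```text
time_s: 2.4
eef_pos: [0.4448, -0.2327, 0.2506]
tool_rot: [0.993, 0.121, 0.0, 0.0]
ft_force: [1.2, -0.9, 0.2]
grip_width: 0.994
grip_force: 0.0
```

>>> send_rows([
  [85, 31.2, -18, 0, 0],
  [85, 31.2, -18, 0, 0],
  [85, 31.2, -18, 0, 0],
  [85, 31.2, -18, 0, 0],
  [85, 31.2, -18, 0, 0],
  [85, 31.2, -18, 0, 0],
  [85, 31.2, -18, 0, 0],
  [85, 31.2, -18, 0, 0],
  [85, 0, 0, 0, -7],
  [85, 0, 0, 0, -7],
  [85, 0, 0, 0, -7],
  [85, 0, 0, 0, -7],
])

```text
time_s: 3.4
eef_pos: [0.6516, -0.034, 0.2498]
tool_rot: [0.933, 0.361, -0.0, -0.0]
ft_force: [0.4, -0.4, 0.6]
grip_width: 0.995
grip_force: 0.0
```

>>> send_rows([
  [85, 0, 0, 0, -7],
  [85, 0, 0, 0, -7],
  [85, 0, 0, 0, -7],
  [85, 0, 0, 0, -7],
  [85, 0, 0, 0, -7],
  [85, 0, 0, 0, -7],
  [85, 0, 0, 0, -7],
  [85, 0, 0, 0, -7],
  [85, 0, 0, 0, -7],
  [85, 0, 0, 0, -2],
  [85, 0, 0, 0, 0],
  [85, 0, 0, 0, 0],
])

```text
time_s: 4.4
eef_pos: [0.6514, -0.0344, 0.2502]
tool_rot: [0.596, 0.803, -0.0, -0.0]
ft_force: [1.0, 0.4, -0.8]
grip_width: 0.995
grip_force: 0.0
```

```bash
cat >> h.py <<'E'
YAW=np.deg2rad(17.0); O=np.array([.5545,.028])
BX=np.array([np.cos(YAW),np.sin(YAW)]);BY=np.array([-BX[1],BX[0]])
from scipy.spatial.transform import Rotation as Ro
def go(x,y,z):
    s=arm.observe();R=Ro.from_quat(s["tool_rot"]).as_matrix()
    print("t",s["time_s"],"tcp",s["eef_pos"].round(4),"yaw",np.degrees(np.arctan2(R[1,0],R[0,0])).round(2),"tilt",R[:,2].round(4),"F",np.round(s["ft_force"],1),"w",s["grip_width"])
    print("bed",((s["eef_pos"][:2]-O)@BX*1000).round(1),((s["eef_pos"][:2]-O)@BY*1000).round(1))
    print("tool delta mm",(R.T@(np.array([x,y,z])-s["eef_pos"])*1000).round(1))
E
python3 -c "
from h import *
go(.6515,-.033,.055)"
```

```text
t 4.4 tcp [ 0.6514 -0.0344  0.2502] yaw 106.84 tilt [-1.e-04 -0.e+00 -1.e+00] F [ 1.   0.4 -0.8] w 0.9945370983092985
bed 74.4 -88.0
tool delta mm [  1.3   0.5 195.2]
```

>>> send_rows([
  [85, 1, 0, 30, 0],
  [85, 0, 0, 30, 0],
  [85, 0, 0, 30, 0],
  [85, 0, 0, 30, 0],
  [85, 0, 0, 30, 0],
  [85, 0, 0, 20, 0],
  [85, 0, 0, 15, 0],
  [85, 0, 0, 10, 0],
  [36, 0, 0, 0, 0],
  [36, 0, 0, 0, 0],
  [36, 0, 0, 0, 0],
  [36, 0, 0, 0, 0],
])

```text
time_s: 5.4
eef_pos: [0.6509, -0.0341, 0.0578]
tool_rot: [0.595, 0.803, -0.001, 0.0]
ft_force: [-5.8, 0.2, 18.4]
grip_width: 0.451
grip_force: 60.5
```

>>> send_rows([
  [30, 0, 0, 0, 0],
  [30, 0, 0, 0, 0],
  [30, 0, 0, 0, 0],
  [30, 0, 0, 0, 0],
  [30, 0, 0, 0, 0],
  [30, 0, 0, 0, 0],
])

```text
time_s: 5.9
eef_pos: [0.6509, -0.0341, 0.058]
tool_rot: [0.596, 0.803, -0.0, 0.001]
ft_force: [-5.5, -1.0, 4.5]
grip_width: 0.454
grip_force: 61.4
```

Gripped. Now pull up 22 mm.

>>> send_rows([
  [30, 0, 0, -4, 0],
  [30, 0, 0, -4, 0],
  [30, 0, 0, -4, 0],
  [30, 0, 0, -4, 0],
  [30, 0, 0, -4, 0],
  [30, 0, 0, -3, 0],
  [30, 0, 0, 0, 0],
  [30, 0, 0, 0, 0],
])

```text
time_s: 6.57
eef_pos: [0.6508, -0.0341, 0.0782]
tool_rot: [0.596, 0.803, -0.001, 0.0]
ft_force: [-1.9, -5.2, -4.9]
grip_width: 0.446
grip_force: 67.5
```

>>> send_rows([
  [85, 0, 0, 0, 0],
  [85, 0, 0, 0, 0],
  [85, 0, 0, 0, 0],
  [85, 0, 0, -15, 0],
  [85, 0, 0, -30, 0],
  [85, 0, 0, -30, 0],
  [85, 0, 0, -30, 0],
  [85, 0, -40, -15, 0],
  [85, 0, -40, 0, 0],
  [85, 0, -40, 0, 0],
  [85, 0, -30, 0, 0],
  [85, 0, 0, 0, 0],
])

```text
time_s: 7.57
eef_pos: [0.5045, -0.0771, 0.1991]
tool_rot: [0.596, 0.803, -0.0, -0.0]
ft_force: [-0.4, -0.4, -1.1]
grip_width: 0.994
grip_force: 0.0
```

Run:
```python
from h import *
f=arm.grab_frame("scene");cv2.imwrite("pics/s1.png",f["image"])
for q in("cap_red","cap_green"):
    for m in arm.masks_of(q,"scene")[:1]:
        p=pts(f,m["pixels"]);print(q,m["confidence"],np.percentile(p,[2,98],axis=0).round(3).tolist())
go(.4665,-.0112,.043)
```

```text
cap_red 0.83 [[0.624, -0.06, 0.015], [0.681, 0.0, 0.096]]
cap_green 0.7 [[0.58, 0.105, 0.045], [0.63, 0.163, 0.097]]
t 7.7167 tcp [ 0.5094 -0.0765  0.1995] yaw 106.92 tilt [ 0.0038  0.     -1.    ] F [ 0.3 -0.6 -0.3] w 0.9940757902097201
bed -73.7 -86.7
tool delta mm [ 75.1 -22.6 156.3]
```

>>> send_rows([
  [45, 25, -7.5, 10, -1.5],
  [45, 25, -7.5, 20, 0],
  [45, 25, -7.5, 25, 0],
  [45, 0, 0, 25, 0],
  [45, 0, 0, 20, 0],
  [45, 0, 0, 20, 0],
  [45, 0, 0, 0, 0],
  [45, 0, 0, 0, 0],
])

```text
time_s: 8.38
eef_pos: [0.4645, -0.0117, 0.0774]
tool_rot: [0.584, 0.811, -0.0, -0.001]
ft_force: [0.6, 0.9, 1.2]
grip_width: 0.525
grip_force: 0.0
```

Run:
```python
from h import *
go(.4665,-.0112,.045)
f=arm.grab_frame("scene");cv2.imwrite("pics/s2.png",cv2.resize(f["image"][110:290,190:400],None,fx=3,fy=3))
```

```text
t 8.3833 tcp [ 0.4645 -0.0117  0.0774] yaw 108.47 tilt [-1.8e-03  6.0e-04 -1.0e+00] F [0.6 0.9 1.2] w 0.52530208964821
bed -97.7 -11.7
tool delta mm [-0.2  2.1 32.4]
```

View pics/s2.png

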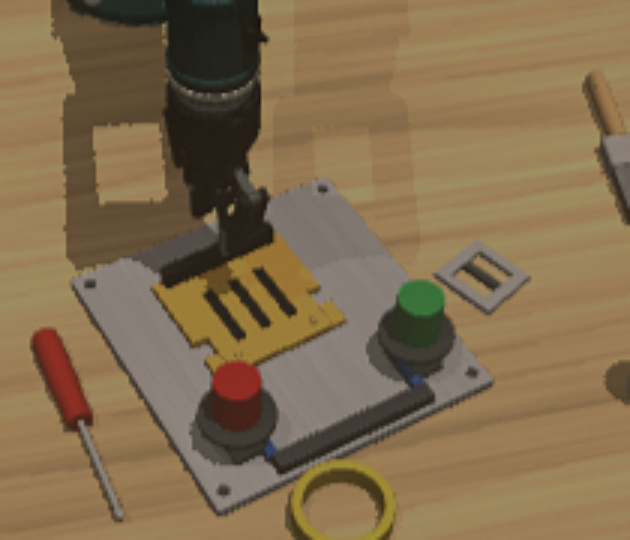

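The picture shows both caps up: red at (237,385) and green at (420,305). The fingers straddle the push bar at about (235,230). I'll go down and grip it.

>>> send_rows([
  [45, 0, 2, 12, 0],
  [45, 0, 0, 12, 0],
  [45, 0, 0, 8, 0],
  [45, 0, 0, 0, 0],
  [8, 0, 0, 0, 0],
  [8, 0, 0, 0, 0],
  [8, 0, 0, 0, 0],
  [8, 0, 0, 0, 0],
  [8, 0, 0, 0, 0],
  [8, 0, 0, 0, 0],
  [8, 0, 0, 0, 0],
], force=40)

```text
time_s: 9.35
eef_pos: [0.4666, -0.012, 0.0472]
tool_rot: [0.585, 0.811, 0.0, 0.001]
ft_force: [-2.1, -0.5, 6.8]
grip_width: 0.127
grip_force: 41.8
```

Run:
```python
from h import *
go(*(O-.004*BX),.045)
```

```text
t 9.35 tcp [ 0.4666 -0.012   0.0472] yaw 108.41 tilt [ 1.8e-03 -8.0e-04 -1.0e+00] F [-2.1 -0.5  6.8] w 0.1265739251394824
bed -95.8 -12.6
tool delta mm [10.3 92.   2.4]
```

>>> send_rows([
  [8, 3, 0, 0, 1.4],
  [8, 4, 3, 0, 0],
  [8, 4, 4, 0, 0],
  [8, 0, 8, 0, 0],
  [8, 0, 8, 0, 0],
  [8, 0, 9, 0, 0],
  [8, 0, 9, 0, 0],
  [8, 0, 9, 0, 0],
  [8, 0, 9, 0, 0],
  [8, 0, 9, 0, 0],
  [8, 0, 0, 0, 0],
  [8, 0, 0, 0, 0],
])

```text
time_s: 10.35
eef_pos: [0.5283, 0.0185, 0.0473]
tool_rot: [0.595, 0.804, 0.0, 0.001]
ft_force: [-2.8, -0.9, 6.7]
grip_width: 0.124
grip_force: 41.9
```

Run:
```python
from h import *
go(*(O-.004*BX),.045)
f=arm.grab_frame("top");cv2.imwrite("pics/t3.png",cv2.resize(f["image"][140:300,190:350],None,fx=3.5,fy=3.5))
```

```text
t 10.35 tcp [0.5283 0.0185 0.0473] yaw 107.03 tilt [ 9.e-04 -6.e-04 -1.e+00] F [-2.8 -0.9  6.7] w 0.12444788695866783
bed -27.8 -1.4
tool delta mm [ 1.4 23.8  2.3]
```

View pics/t3.png

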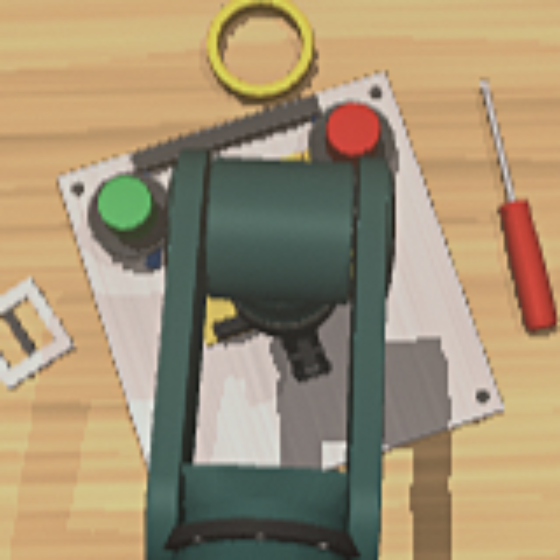

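The arm hides most of the template, but its yellow corners show at (300,158) and (215,320), travelling straight and with no unusual force. I'll carry on slowly.

>>> send_rows([
  [8, 0, 5, 0, 0],
  [8, 0, 5, 0, 0],
  [8, 0, 5, 0, 0],
  [8, 0, 4, 0, 0],
  [8, 0, 1, 0, 0],
  [8, 0, 1, 0, 0],
  [8, 0, 0, 0, 0],
])

```text
time_s: 10.98
eef_pos: [0.546, 0.024, 0.0473]
tool_rot: [0.595, 0.804, -0.002, -0.001]
ft_force: [-9.3, -2.8, 12.0]
grip_width: 0.127
grip_force: 42.5
```

>>> send_rows([
  [8, 0, 1, 0, 0],
  [8, 0, 1, 0, 0],
  [8, 0, 0, 0, 0],
  [8, 0, 0, 0, 0],
])

```text
time_s: 11.32
eef_pos: [0.5479, 0.0246, 0.0473]
tool_rot: [0.595, 0.804, -0.002, -0.001]
ft_force: [-9.4, -2.7, 11.2]
grip_width: 0.126
grip_force: 42.5
```

Run:
```python
from h import *
go(*(O-.004*BX),.045)
```

```text
t 11.3167 tcp [0.5479 0.0246 0.0473] yaw 107.02 tilt [-0.0044 -0.0019 -1.    ] F [-9.4 -2.7 11.2] w 0.12558429678187255
bed -7.3 -1.3
tool delta mm [1.3 3.3 2.3]
```

>>> send_rows([
  [8, 0, 1, 0, 0],
  [8, 0, 1, 0, 0],
  [8, 0, 0, 0, 0],
])

```text
time_s: 11.57
eef_pos: [0.5498, 0.0252, 0.0472]
tool_rot: [0.595, 0.804, -0.002, -0.001]
ft_force: [-8.8, -3.1, 11.1]
grip_width: 0.121
grip_force: 42.4
```

>>> send_rows([
  [8, 0, 1, 0, 0],
  [8, 0, 1, 0, 0],
  [8, 0, 0, 0, 0],
])

```text
time_s: 11.82
eef_pos: [0.5503, 0.0253, 0.0472]
tool_rot: [0.595, 0.804, -0.004, -0.003]
ft_force: [-12.9, -3.2, 14.8]
grip_width: 0.123
grip_force: 42.8
```

>>> send_rows([
  [8, 0, 1, 0, 0],
  [8, 0, 1, 0, 0],
  [8, 0, 0, 0, 0],
  [8, 0, 0, 0, 0],
  [8, 0, 0, 0, 0],
])

```text
time_s: 12.23
eef_pos: [0.5504, 0.0254, 0.0473]
tool_rot: [0.595, 0.804, -0.005, -0.004]
ft_force: [-17.8, -6.2, 18.2]
grip_width: 0.123
grip_force: 43.3
```

It's against the fence: the force keeps rising with no further travel. Release and rise.

>>> send_rows([
  [45, 0, -1, 0, 0],
  [45, 0, -1, 0, 0],
  [45, 0, 0, 0, 0],
  [45, 0, 0, 0, 0],
  [45, 0, 0, -15, 0],
  [45, 0, 0, -30, 0],
  [45, 0, 0, -30, 0],
  [45, 0, 0, -30, 0],
  [45, -30, -30, 0, 0],
  [45, -30, -40, 0, 0],
  [45, -30, -30, 0, 0],
  [0, 0, 0, 0, 0],
])

```text
time_s: 13.23
eef_pos: [0.4874, -0.0858, 0.151]
tool_rot: [0.597, 0.802, -0.002, 0.001]
ft_force: [0.9, 0.6, -0.3]
grip_width: 0.398
grip_force: 0.0
```

Run:
```python
from h import *
f=arm.grab_frame("scene");cv2.imwrite("pics/s4.png",cv2.resize(f["image"][130:290,210:370],None,fx=3.5,fy=3.5))
m=arm.masks_of("template","scene")[0];p=pts(f,m["pixels"])
q=p[(p[:,2]>.034)&(p[:,2]<.05)];r=cv2.minAreaRect((q[:,:2]*1000).astype(np.float32))
print(r,(q[:,:2].mean(0)-O)@BX*1000,(q[:,:2].mean(0)-O)@BY*1000)
for q in("cap_red","cap_green"):
    for m in arm.masks_of(q,"scene")[:1]:
        p=pts(f,m["pixels"]);print(q,m["confidence"],np.percentile(p,[2,98],axis=0).round(3).tolist())
go(.6513,-.0333,.135)
```

```text
((580.66455078125, 8.287101745605469), (74.5357666015625, 157.2609405517578), 55.79050064086914) -2.225681998543145 0.2726931810891114
cap_red 0.72 [[0.623, -0.062, 0.02], [0.68, -0.004, 0.096]]
cap_green 0.74 [[0.578, 0.105, 0.045], [0.63, 0.161, 0.096]]
t 13.4333 tcp [ 0.4904 -0.0801  0.1509] yaw 107.03 tilt [ 6.e-04  7.e-04 -1.e+00] F [-0.6  0.4  0.5] w 0.049110699022115206
bed -92.9 -84.7
tool delta mm [ -2.3 167.6  16. ]
```

View pics/s4.png

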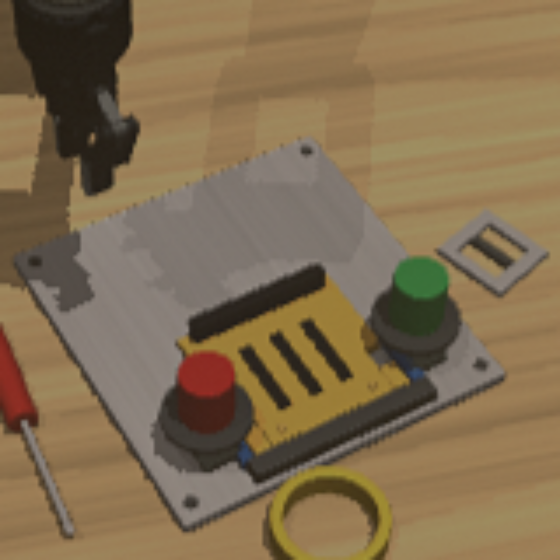

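The picture shows the template flush against the fence at (340,430) with both caps up. Next I'll press the red cap with closed fingers.

>>> send_rows([
  [0, -2, 34, 0, 0],
  [0, 0, 34, 0, 0],
  [0, 0, 34, 0, 0],
  [0, 0, 34, 0, 0],
  [0, 0, 31, 0, 0],
  [0, 0, 0, 0, 0],
  [0, 0, 0, 15, 0],
  [0, 0, 0, 15, 0],
  [0, 0, 0, 6, 0],
  [0, 0, 0, 6, 0],
  [0, 0, 0, 6, 0],
  [0, 0, 0, 6, 0],
])

```text
time_s: 14.43
eef_pos: [0.6504, -0.0327, 0.0977]
tool_rot: [0.594, 0.804, 0.0, 0.001]
ft_force: [-1.0, -0.2, -0.0]
grip_width: 0.0
grip_force: 0.0
```

>>> send_rows([
  [0, 0, 0, 3, 0],
  [0, 0, 0, 2, 0],
  [0, 0, 0, 1, 0],
  [0, 0, 0, 0, 0],
])

```text
time_s: 14.77
eef_pos: [0.6501, -0.0336, 0.0916]
tool_rot: [0.595, 0.804, 0.0, 0.0]
ft_force: [-2.0, 0.6, 2.5]
grip_width: 0.003
grip_force: 1.5
```

>>> send_rows([
  [0, 0, 0, 1, 0],
  [0, 0, 0, 1, 0],
  [0, 0, 0, 0, 0],
])

```text
time_s: 15.02
eef_pos: [0.6502, -0.0335, 0.0915]
tool_rot: [0.595, 0.804, 0.0, 0.0]
ft_force: [-5.2, 1.5, 8.6]
grip_width: -0.0
grip_force: 4.7
```

>>> send_rows([
  [0, 0, 0, -30, 0],
  [0, 0, 0, -30, 0],
  [0, 35, 0, 0, 0],
  [0, 35, 0, 0, 0],
  [0, 35, 0, 0, 0],
  [0, 35, 0, 0, 0],
  [0, 34, 0, 0, 0],
  [0, 0, 0, 0, 0],
  [0, 0, 0, 0, 0],
])

```text
time_s: 15.77
eef_pos: [0.5989, 0.1342, 0.1489]
tool_rot: [0.593, 0.805, 0.0, 0.0]
ft_force: [0.2, -0.9, -0.5]
grip_width: -0.002
grip_force: 0.0
```

Run:
```python
from h import *
go(.601,.1328,.0915)
```

```text
t 15.7667 tcp [0.5989 0.1342 0.1489] yaw 107.2 tilt [ 8.e-04 -4.e-04 -1.e+00] F [ 0.2 -0.9 -0.5] w -0.0015483186081194154
bed 73.5 88.6
tool delta mm [-2.   1.6 57.4]
```

>>> send_rows([
  [0, -2, 1.5, 12, 0],
  [0, 0, 0, 12, 0],
  [0, 0, 0, 6, 0],
  [0, 0, 0, 6, 0],
  [0, 0, 0, 6, 0],
  [0, 0, 0, 6, 0],
  [0, 0, 0, 6, 0],
  [0, 0, 0, 3, 0],
  [0, 0, 0, 2, 0],
  [0, 0, 0, 0, 0],
  [0, 0, 0, 0, 0],
])

```text
time_s: 16.68
eef_pos: [0.6012, 0.1306, 0.0915]
tool_rot: [0.595, 0.804, -0.0, 0.0]
ft_force: [-3.4, -1.5, 9.2]
grip_width: -0.002
grip_force: 4.1
```

Now back away and check.

>>> send_rows([
  [0, 0, 0, -30, 0],
  [0, 0, 0, -30, 0],
  [0, 0, 0, -30, 0],
  [0, 0, -40, 0, 0],
  [0, -20, -40, 0, 0],
  [0, -20, -40, 0, 0],
  [0, -20, -40, 0, 0],
  [0, 0, 0, 0, 0],
  [0, 0, 0, 0, 0],
  [0, 0, 0, 0, 0],
])

```text
time_s: 17.52
eef_pos: [0.473, 0.0333, 0.1801]
tool_rot: [0.595, 0.804, 0.001, 0.0]
ft_force: [-0.4, -0.4, 1.0]
grip_width: -0.002
grip_force: 0.0
```

Run:
```python
from h import *
f=arm.grab_frame("scene");cv2.imwrite("pics/s5.png",cv2.resize(f["image"][110:300,190:390],None,fx=3,fy=3))
for q in("cap_red","cap_green"):
    for m in arm.masks_of(q,"scene")[:1]:
        p=pts(f,m["pixels"]);print(q,m["confidence"],np.percentile(p,[2,90,98],axis=0).round(3).tolist())
go(.6,.1,.2)
```

```text
cap_red 0.92 [[0.633, -0.061, 0.025], [0.674, -0.015, 0.074], [0.681, -0.005, 0.076]]
cap_green 0.79 [[0.581, 0.105, 0.024], [0.622, 0.15, 0.074], [0.629, 0.162, 0.076]]
t 17.6667 tcp [0.4735 0.0339 0.1801] yaw 107.07 tilt [ 7.e-04  2.e-04 -1.e+00] F [-1.  -0.3  0.9] w 0.001261267481468377
bed -75.7 29.3
tool delta mm [ 26.  140.3 -19.8]
```

View pics/s5.png

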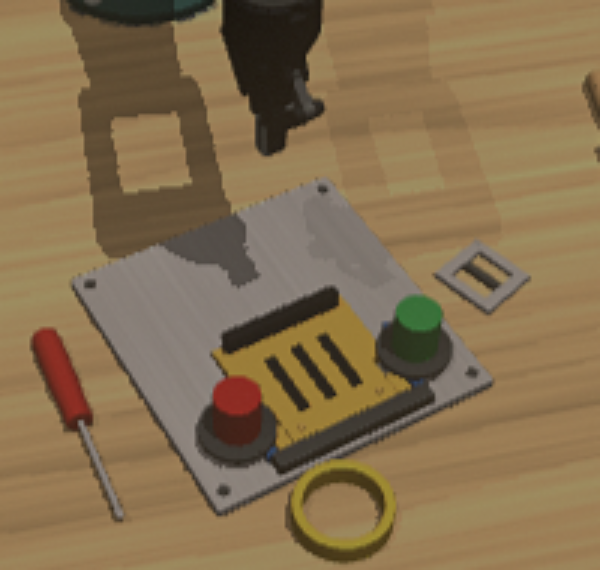

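Both caps are down, red at (238,410) and green at (415,330). The template sits flush at the fence and the robot is clear, so I'm handing in.

```bash
python3 -c "
from rig import arm
print(arm.close_job())"
```

```text
the job is handed in; nothing more can be done
None
```

The template is home against the fence with both caps snapped down, and the job was handed in at about 18 s; the last camera check showed everything in place, but no verdict came back.

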